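# Gauge the gap under the press bar with spacer plates

### The arm

A 6-joint arm with a two-finger parallel gripper is mounted at the origin on a cart in front of the work surface, level with it; the furniture and walls round the work are solid. World frame = base frame: x ahead of the robot, y to its left, z up, the work surface at z = 0. Lengths are in mm, angles in rad, forces in N, time in s.
With the tool pointing down it reaches from about 350 to 875 mm from the base axis. Payload 4.2 kg.
Tool frame: the origin (TCP) lies midway between the tips of the shut fingers; the grasp point (between the pads) lies 19 mm behind it; z points along the fingers, y is the direction in which the jaws open and shut (so a half turn about z gives the same grasp; the last joint's range is limited). The gripper opens to 85 mm and grips with 20 to 120 N. Pads are 22 mm wide; open, the fingers measure 114 mm over their backs; the gripper's body (76 mm by 85 mm) begins 54 mm behind the grasp point. The pads swing forward as they close: fully open they stand 13 mm farther back than shut.
Start: joints at [1.598, 0.385, 0.008, 0, -1.194, -0.259], TCP at [143.55, 608.27, 231.312] pointing down, gripper open.
Joint ranges: [-3.14, 3.14], [-1.21, 2.06], [-1.07, 1.41], [-3.16, 2.05], [-2.99, -0.16], [-3.1, 3.1]. Speed limits (rad/s): [2.79, 2.79, 3.14, 3.14, 3.14, 3.14].

### API

Orientations are given as a unit quaternion [x, y, z, w].
In Python, from bench import arm gives the robot as it stands.
- The arm moves only by the tool servo_tool, never from a script. Its argument "rows" is a list of rows, each an object of numbers: "fingers": the finger opening in cm, from 0 to 8.54; "x", "y", "z": the shift along the tool's x, y, z in cm; "turn": the turn about the tool's z in degrees. A call has 1 to 10 rows; each row shifts and turns the commanded pose from where the row before left it, along the tool's axes as they then stand; what a row does not reach is not made up. A row lasts 1/12 s, in which the tool goes at most 41.7 mm and 7.16 degrees, less where a joint would pass 70% of its speed; a pose out of reach is approached as far as the arm can. A call is refused whole if a number of a shift passes 4.17 or a number of a turn 7.16, either way. A call with a gripper value outside its range is refused whole. The fingers move at their own pace and stop on an object; the grip force is fixed at half the most. Time passes only in rows, so rows that do not move let the fingers close. It gives the time, the measured TCP pose, the force and the opening at its end, in the units of the state.
- arm.read_state(): the state, without advancing time (a new reading comes with each control period).
- arm.get_image(name): name is "side" or "top" or "wrist"; returns (picture, depth): 480x640x3 uint8, red, green, blue; 480x640 float32, mm along the optical axis (not along the pixel's ray), 0 where there is no reading.
- arm.camera_model(name): a dict with "fx", "fy", "cx", "cy" (pixels), "pose" (4x4, takes a point from camera to world coordinates). Camera axes: x right, y down, z forward; pixel columns grow to the right and rows downward; lengths in mm; the calibration is good to about 2 mm. A picture is of the moment at which its call begins: read the wrist's pose just before it. camera_model takes no time and is no camera call; for the wrist camera it gives the pose at the moment of the call.
- arm.job_done(): hands the job in, once; it reports no verdict.
The state is a dict: "clock": time; "joints": joint angles; "joint_vel": joint speeds; "joint_efforts": joint torques, N m; "position": TCP position; "ee_rot": TCP orientation; "contact_force": force on the tool from outside, world axes, zero at the start; "wrist_torque": the same for the moment, N m; "gripper_width": finger opening in mm.
Only numpy, scipy, OpenCV 4.12 (cv2) and the standard library are available. Lean on these libraries where they do the work, as an engineer would, in place of code of your own. Each camera call takes 0.05 s, during which the arm holds its last target.

### The job

Find the size of the hidden gap under the blue press bar: starting with the thinnest spacer plate and working up one size at a time, slide each plate in under the bar until you know the thickest one that goes in. Leave that plate alone under the bar with all the others drawn back clear in front of it, then press the bar firmly down onto it by its red pad and let go; leave the other things on the bench where they are.

Things in the scene. Friction and masses are not known exactly. Their poses are not given: they have to be found in the camera images.
- press: Gap press fixed to the bench: grey frame, two columns 280 mm apart along y, blue pressure bar across them (68 mm deep in x, 256 long in y, top 58 mm up). Origin on the bench under the bar's middle; +x is the way plates are pushed in (within 0.2 rad of straight away from the robot), z up. A rail at x = 48 mm, 14 high, stops plates at the back. Everything below is in this frame.
- mouth (a point): Middle of the lower edge of the bar's front skirt: x = -34 mm, 28 mm up; the mouth is open from y = -122 to +122. A plate is clear when its nose is in front of x = -37 mm, and in when its nose is beyond x = +15.
- jaw_edge (a point): On the bench, under the front face of the flat steel jaw hidden beneath the bar: x = -12 mm (the jaw runs from x = -12 to +28 along the whole mouth). The jaw's height above the bench is the gap to be found: 13 to 23 mm, new every time, equal along its length. Too thick a plate is stopped by its upright face; the others slide on under it.
- bar (a joint): How far the bar, with the jaw, has been pushed down (m): 0 = up against its stop (start, cannot rise), at most 0.014. No spring: it slides at about 4 N and stays where it is left, so press it only once the right plate is in. About 12 to 18 N in all presses it firmly on a plate.
- press_pad (a point): centre of the top of the round red push pad (42 mm across) on the middle of the pressure bar, 75 mm above the bench when the bar is up; push straight down here
- plate_8: Loose dark grey metal spacer plate 8 mm thick, 1 white dot(s), blue knob, about 130 g, flat on the bench before the press. 135 mm long (x), 40 wide (y). Origin: centre of underside; the nose, at x = +67.5 mm, points at the press. Knob: upright cylinder, 16 mm across, at x = -52.5, from 12 to 40 mm up. This plate always goes in.
- plate_12: Loose dark grey metal spacer plate 12 mm thick, 2 white dot(s), green knob, about 180 g, flat on the bench before the press. 135 mm long (x), 40 wide (y). Origin: centre of underside; the nose, at x = +67.5 mm, points at the press. Knob: upright cylinder, 16 mm across, at x = -52.5, from 16 to 44 mm up. This plate always goes in.
- plate_16: Loose dark grey metal spacer plate 16 mm thick, 3 white dot(s), yellow knob, about 240 g, flat on the bench before the press. 135 mm long (x), 40 wide (y). Origin: centre of underside; the nose, at x = +67.5 mm, points at the press. Knob: upright cylinder, 16 mm across, at x = -52.5, from 20 to 48 mm up.
- plate_20: Loose dark grey metal spacer plate 20 mm thick, 4 white dot(s), orange knob, about 300 g, flat on the bench before the press. 135 mm long (x), 40 wide (y). Origin: centre of underside; the nose, at x = +67.5 mm, points at the press. Knob: upright cylinder, 16 mm across, at x = -52.5, from 24 to 52 mm up.
- mouse: Bystander: black computer mouse, 122x58x38 mm; origin at the centre of its underside. To be left alone.
- multimeter: Bystander: red and white multimeter, 90x185x54 mm; origin at the centre of its underside. To be left alone.
- brush_blue: Bystander: small brush with a blue handle, 35x171x18 mm; origin at the centre of its underside. To be left alone.
- tweezers: Bystander: steel tweezers, 18x127x10 mm; origin at the centre of its underside. To be left alone.
- driver_orange: Bystander: orange-handled screwdriver, 22x159x22 mm; origin at the centre of its underside. To be left alone.
Not all that is in view belongs to the job. Leave any purple or turquoise look-alike of the plate_20 alone.

How it is judged (in metres and radians):
On the way, in this order (a step that is already met when the one before it is completed fails the run):
1. the 8 mm plate is pushed in under the bar, no other plate in (x of plate_8 in the frame of press between -0.0525 and 0.03 m and y of plate_8 in the frame of press between -0.115 and 0.115 m and height (world z) of plate_8 below 0.006 m and not (x of plate_12 in the frame of press between -0.0525 and 0.03 m and y of plate_12 in the frame of press between -0.115 and 0.115 m and height (world z) of plate_12 below 0.006 m) and not (x of plate_16 in the frame of press between -0.0525 and 0.03 m and y of plate_16 in the frame of press between -0.115 and 0.115 m and height (world z) of plate_16 below 0.006 m) and not (x of plate_20 in the frame of press between -0.0525 and 0.03 m and y of plate_20 in the frame of press between -0.115 and 0.115 m and height (world z) of plate_20 below 0.006 m)), for 0.1 s.
2. then the 12 mm plate is pushed in under the bar, no thicker plate in (x of plate_12 in the frame of press between -0.0525 and 0.03 m and y of plate_12 in the frame of press between -0.115 and 0.115 m and height (world z) of plate_12 below 0.006 m and not (x of plate_16 in the frame of press between -0.0525 and 0.03 m and y of plate_16 in the frame of press between -0.115 and 0.115 m and height (world z) of plate_16 below 0.006 m) and not (x of plate_20 in the frame of press between -0.0525 and 0.03 m and y of plate_20 in the frame of press between -0.115 and 0.115 m and height (world z) of plate_20 below 0.006 m)), for 0.1 s.
3. then the 16 mm plate is tried: its nose reaches the jaw or goes in (x of plate_16 in the frame of press above -0.0875 m), for 0.05 s.
4. then the bar is pressed on the chosen plate with more than 4 N, having gone down less than 5 mm (value of joint bar below 0.005 m and (((x of plate_12 in the frame of press between -0.0525 and 0.03 m and y of plate_12 in the frame of press between -0.115 and 0.115 m and height (world z) of plate_12 below 0.006 m) and contact force between plate_12 and bar above 4 N and (x of plate_8 in the frame of press below -0.105 m or horizontal distance between plate_8 and press above 0.25 m) and (x of plate_16 in the frame of press below -0.105 m or horizontal distance between plate_16 and press above 0.25 m) and (x of plate_20 in the frame of press below -0.105 m or horizontal distance between plate_20 and press above 0.25 m)) or ((x of plate_16 in the frame of press between -0.0525 and 0.03 m and y of plate_16 in the frame of press between -0.115 and 0.115 m and height (world z) of plate_16 below 0.006 m) and contact force between plate_16 and bar above 4 N and (x of plate_8 in the frame of press below -0.105 m or horizontal distance between plate_8 and press above 0.25 m) and (x of plate_12 in the frame of press below -0.105 m or horizontal distance between plate_12 and press above 0.25 m) and (x of plate_20 in the frame of press below -0.105 m or horizontal distance between plate_20 and press above 0.25 m)) or ((x of plate_20 in the frame of press between -0.0525 and 0.03 m and y of plate_20 in the frame of press between -0.115 and 0.115 m and height (world z) of plate_20 below 0.006 m) and contact force between plate_20 and bar above 4 N and (x of plate_8 in the frame of press below -0.105 m or horizontal distance between plate_8 and press above 0.25 m) and (x of plate_12 in the frame of press below -0.105 m or horizontal distance between plate_12 and press above 0.25 m) and (x of plate_16 in the frame of press below -0.105 m or horizontal distance between plate_16 and press above 0.25 m)))), for 0.15 s.
At the end, for the whole second after the job is handed in: Only the thickest plate that goes in is flat under the bar (nose 15 mm or more beyond its middle); the other three are clear in front (3 mm or more) or right away; the bar has gone down less than 5 mm (at most one size of play plus 1 mm); all plates at rest (value of joint bar below 0.005 m and (((x of plate_12 in the frame of press between -0.0525 and 0.03 m and y of plate_12 in the frame of press between -0.115 and 0.115 m and height (world z) of plate_12 below 0.006 m) and (x of plate_8 in the frame of press below -0.105 m or horizontal distance between plate_8 and press above 0.25 m) and (x of plate_16 in the frame of press below -0.105 m or horizontal distance between plate_16 and press above 0.25 m) and (x of plate_20 in the frame of press below -0.105 m or horizontal distance between plate_20 and press above 0.25 m)) or ((x of plate_16 in the frame of press between -0.0525 and 0.03 m and y of plate_16 in the frame of press between -0.115 and 0.115 m and height (world z) of plate_16 below 0.006 m) and (x of plate_8 in the frame of press below -0.105 m or horizontal distance between plate_8 and press above 0.25 m) and (x of plate_12 in the frame of press below -0.105 m or horizontal distance between plate_12 and press above 0.25 m) and (x of plate_20 in the frame of press below -0.105 m or horizontal distance between plate_20 and press above 0.25 m)) or ((x of plate_20 in the frame of press between -0.0525 and 0.03 m and y of plate_20 in the frame of press between -0.115 and 0.115 m and height (world z) of plate_20 below 0.006 m) and (x of plate_8 in the frame of press below -0.105 m or horizontal distance between plate_8 and press above 0.25 m) and (x of plate_12 in the frame of press below -0.105 m or horizontal distance between plate_12 and press above 0.25 m) and (x of plate_16 in the frame of press below -0.105 m or horizontal distance between plate_16 and press above 0.25 m))) and linear speed of each of plate_8, plate_12, plate_16, plate_20 below 0.02 m/s); the robot touches nothing.
It fails at once if a bystander is moved more than 30 mm (distance of any of mouse, multimeter, brush_blue, tweezers, driver_orange from where it was at the start of the episode above 0.03 m).
It fails at once if a plate is tipped over (angle between any of plate_8, plate_12, plate_16, plate_20's own z axis and vertical above 0.6 rad).
It fails at once if the bar is pressed down past any plate that could fill the gap (more than 8 mm) (value of joint bar above 0.008 m).
It also fails if it takes over 72 s, if anything falls off the work surface, if the arm or the gripper's body presses on something with over 40 N, if the wrist force passes 120 N, or if a joint passes its speed limit or range.

## Working session

There is one attempt and no reset: what is moved stays moved. The work goes in short steps, Python scripts to look and compute and a tool call to move; the robot and the scene stay as the last step left them, time stands still between calls to the robot, and variables do not carry over. Pictures are saved under pics/ and viewed, and the job is handed in when it is done.

Besides the shell and the picture viewer there is one more tool, called after ">>>" as name([rows], argument=value, ...), one row to a line, values as JSON. servo_tool: Moves the arm, as the interface text tells. Its arguments: {"type":"object","properties":{"rows":{"type":"array","items":{"type":"object","properties":{"fingers":{"type":"number"},"x":{"type":"number"},"y":{"type":"number"},"z":{"type":"number"},"turn":{"type":"number"}}}}},"required":["rows"]}

```bash
ls; mkdir -p pics; python3 - <<'E'
from bench import arm
import cv2
s=arm.read_state();print(s)
for n in ("top","side"):
    im,d=arm.get_image(n); m=arm.camera_model(n); print(n,m)
    cv2.imwrite(f"pics/{n}0.png",im[:,:,::-1])
E
```

```text
pics
{'clock': 0.0, 'joints': array([ 1.59761699e+00,  3.85573645e-01,  6.64671913e-03, -5.04296637e-04,
       -1.19397648e+00, -2.58566681e-01]), 'joint_vel': array([ 0.00031917,  0.00029821,  0.00058397,  0.00079006, -0.00093115,
        0.00139532]), 'joint_efforts': array([ 7.37326009e-04, -3.92291737e+01,  1.88405496e+01,  4.18625861e+00,
       -4.63322445e-03,  5.93632663e-06]), 'position': array([143.41394099, 607.73955295, 230.21864187]), 'ee_rot': array([ 9.93282892e-01, -1.15706225e-01, -8.21539857e-05,  1.07615962e-03]), 'contact_force': array([ 0.79888204, -0.39426862,  0.06853308]), 'wrist_torque': array([-0.00909066,  0.01901896,  0.05030134]), 'gripper_width': 85.46875145585673}
top {'fx': 550.406614201625, 'fy': 550.406614201625, 'cx': 309.6344469455485, 'cy': 245.0446896354836, 'pose': array([[-9.31040183e-03, -9.82137444e-01,  1.87934450e-01,
         3.06371894e+02],
       [-9.99723030e-01,  5.07992038e-03, -2.29795181e-02,
         7.41778358e+01],
       [ 2.16143532e-02, -1.88096347e-01, -9.81912717e-01,
         1.31641439e+03],
       [ 0.00000000e+00,  0.00000000e+00,  0.00000000e+00,
         1.00000000e+00]])}
side {'fx': 470.0047452198776, 'fy': 470.0047452198776, 'cx': 315.74671687702977, 'cy': 244.18825553143947, 'pose': array([[ 9.98225691e-01, -2.16612770e-02,  5.54640253e-02,
         4.96188499e+02],
       [-5.95373054e-02, -3.76902568e-01,  9.24337473e-01,
        -1.10138468e+03],
       [ 8.82203541e-04, -9.25999591e-01, -3.77523481e-01,
         5.38674772e+02],
       [ 0.00000000e+00,  0.00000000e+00,  0.00000000e+00,
         1.00000000e+00]])}
```

View pics/top0.png

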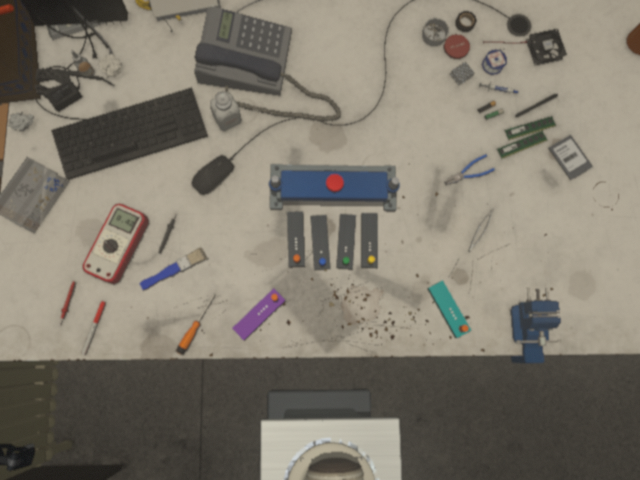

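View pics/side0.png

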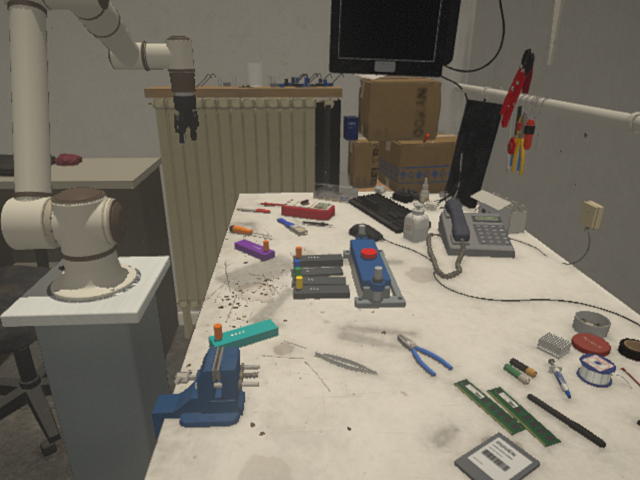

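```bash
cat > h.py <<'E'
from bench import arm
import cv2, numpy as np
def world(n,d,mdl=None):
    m=mdl or arm.camera_model(n); v,u=np.mgrid[0:480,0:640]
    P=np.stack([(u-m['cx'])/m['fx']*d,(v-m['cy'])/m['fy']*d,d],-1)
    T=m['pose']; return P@T[:3,:3].T+T[:3,3]
def proj(n,p,m=None):
    m=m or arm.camera_model(n);T=m['pose'];q=(np.asarray(p,float)-T[:3,3])@T[:3,:3]
    return q[...,0]/q[...,2]*m['fx']+m['cx'],q[...,1]/q[...,2]*m['fy']+m['cy']
E
python3 - <<'E'
from h import *
im,d=arm.get_image("top"); W=world("top",d)
np.savez("top0.npz",im=im,d=d)
hsv=cv2.cvtColor(im,cv2.COLOR_RGB2HSV)
roi=np.zeros((480,640),bool); roi[150:285,255:415]=1
def blobs(name,mask,minA=8):
    n,l,st,c=cv2.connectedComponentsWithStats((mask&roi).astype(np.uint8))
    for i in range(1,n):
        if st[i,4]>=minA:
            q=W[l==i]; q=q[d[l==i]>0]
            print(name,st[i],c[i].round(1),"med",np.median(q,0).round(1),"zmax",np.percentile(q[:,2],[5,50,95]).round(1))
H,S,V=[hsv[...,i] for i in range(3)]
sat=S>130
blobs("red",sat&((H<5)|(H>174))&(V>80))
blobs("orange",sat&(H>=5)&(H<18)&(V>80))
blobs("yellow",sat&(H>=18)&(H<35)&(V>80))
blobs("green",sat&(H>45)&(H<85)&(V>40))
blobs("blue",sat&(H>100)&(H<130)&(V>40))
# plates: height 5..25 not press
z=W[...,2]
for name,c,th in(("20",296,20),("8",320,8),("12",345,12),("16",370,16)):
    r=np.zeros_like(roi); r[205:275,c-13:c+13]=1
    m=r&(abs(z-th)<3.5)&(V<100)
    q=W[m][:,:2]; 
    rect=cv2.minAreaRect(q.astype(np.float32)); print(name,m.sum(),rect, np.median(z[m]))
big=cv2.resize(im[150:290,255:415],None,fx=5,fy=5,interpolation=cv2.INTER_CUBIC)[:,:,::-1]
cv2.imwrite("pics/crop0.png",cv2.resize(big,(685,600)))
E
```

```text
red [326 174  17  17 225] [334.4 182.3] med [694.1 -14.   74.9] zmax [70.3 74.9 79. ]
orange [293 255   7   7  41] [296.3 257.9] med [518.1  76.6  51.3] zmax [24.1 51.3 56.3]
yellow [368 256   7   7  42] [371.  258.9] med [515.2 -99.2  46.5] zmax [16.9 46.5 52.6]
blue [320 259   5   5  21] [322. 261.] med [512.5  15.5  38.9] zmax [34.9 38.9 42.3]
20 574 ((570.0714111328125, 77.71227264404297), (134.2278594970703, 36.292518615722656), 1.9415432214736938) 20.016638206846096
8 578 ((564.1630859375, 18.16761016845703), (131.7120819091797, 37.02814483642578), 3.114527463912964) 8.017888023116257
12 577 ((564.98046875, -43.995147705078125), (36.21505355834961, 131.95974731445312), 85.10381317138672) 12.034363473361964
16 580 ((566.5135498046875, -99.94636535644531), (34.84263610839844, 131.73098754882812), 88.468994140625) 15.718138595567211
```

View pics/crop0.png

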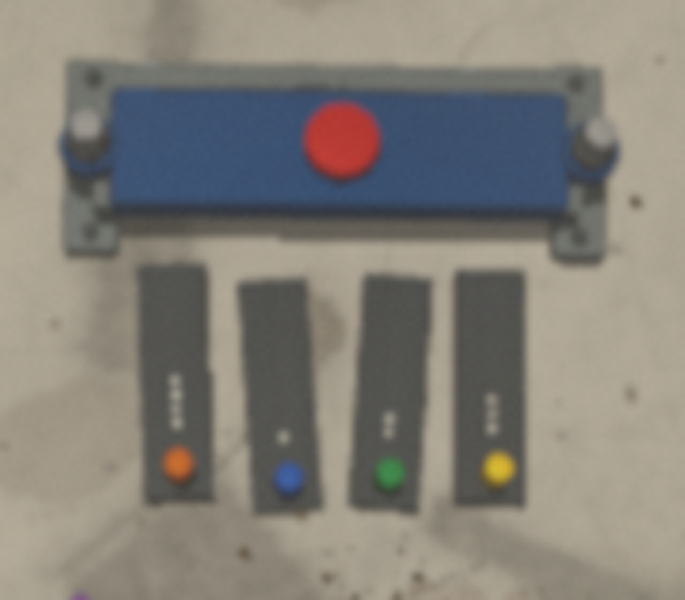

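```bash
python3 - <<'E'
from h import *
f=np.load("top0.npz");im=f['im'];d=f['d'];W=world("top",d)
hsv=cv2.cvtColor(im,cv2.COLOR_RGB2HSV);H,S,V=[hsv[...,i] for i in range(3)]
z=W[...,2]
r=np.zeros((480,640),bool); r[160:215,265:405]=1
m=r&(abs(z-58)<6)&(H>100)&(H<130)&(S>90)
q=W[m][:,:2].astype(np.float32); print(m.sum(),cv2.minAreaRect(q),np.median(z[m]))
# long axis by PCA-of-edges
cs=[]
for c in range(285,385,2):
    rows=np.where(m[:,c])[0]; cs.append((W[rows.max(),c,:2],W[rows.min(),c,:2]))
for k in(0,1):
    a=np.array([x[k] for x in cs]);p=np.polyfit(a[:,1],a[:,0],1);print("slope dx/dy",p)
m=(np.abs(H.astype(int)-65)<20)&(S>90)&(z>20); m[:, :335]=0;m[:,:][:,356:]=0;m[:250]=0;m[270:]=0
print("green",np.median(W[m],0),m.sum())
for n in("side",):
    im,d=arm.get_image(n)
    cv2.imwrite("pics/sidecrop.png",cv2.resize(im[230:310,270:420],None,fx=5,fy=5,interpolation=cv2.INTER_CUBIC)[:,:,::-1])
E
```

```text
2340 ((693.6862182617188, -12.491622924804688), (257.37908935546875, 66.92347717285156), 89.03207397460938) 57.931661497675464
slope dx/dy [2.53463249e-03 6.63358020e+02]
slope dx/dy [1.68655234e-02 7.22530213e+02]
green [513.97174349 -39.46119792  43.71728871] 32
```

View pics/sidecrop.png

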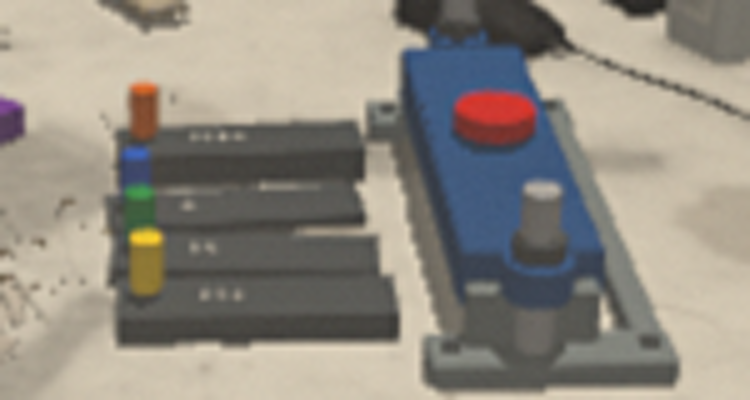

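>>> servo_tool([
  {"turn": -6.25,"fingers": 4.5},
  {"turn": -6.25,"x": 1,"y": 1.5},
  {"x": 2.1,"y": 3.3},
  {"x": 2.1,"y": 3.3},
  {"x": 2.1,"y": 3.3},
  {"x": 2.1,"y": 3.3},
  {"x": 2.1,"y": 3.3},
  {"x": 2.1,"y": 3.3},
  {"x": 2.1,"y": 3.3},
  {"x": 2.1,"y": 3.3},
])

```text
invalid input at $.rows[0]: expected keys fingers, x, y, z, turn
```

>>> servo_tool([
  {"x": 0,"y": 0,"z": 0,"turn": -6.25,"fingers": 4.5},
  {"turn": -6.25,"x": 1,"y": 1.5,"z": 0,"fingers": 4.5},
  {"x": 2.1,"y": 3.3,"z": 0,"turn": 0,"fingers": 4.5},
  {"x": 2.1,"y": 3.3,"z": 0,"turn": 0,"fingers": 4.5},
  {"x": 2.1,"y": 3.3,"z": 0,"turn": 0,"fingers": 4.5},
  {"x": 2.1,"y": 3.3,"z": 0,"turn": 0,"fingers": 4.5},
  {"x": 2.1,"y": 3.3,"z": 0,"turn": 0,"fingers": 4.5},
  {"x": 2.1,"y": 3.3,"z": 0,"turn": 0,"fingers": 4.5},
  {"x": 2.1,"y": 3.3,"z": 0,"turn": 0,"fingers": 4.5},
  {"x": 2.1,"y": 3.3,"z": 0,"turn": 0,"fingers": 4.5},
])

```text
clock: 1.03
position: [316.5, 324.0, 231.4]
ee_rot: [1.0, -0.006, 0.0, -0.0]
contact_force: [-0.2, 0.4, -0.7]
gripper_width: 44.9
```

>>> servo_tool([
  {"x": 2.0,"y": 3.4,"z": 0.6,"turn": 0,"fingers": 4},
  {"x": 2.0,"y": 3.4,"z": 0.6,"turn": 0,"fingers": 4},
  {"x": 2.0,"y": 3.4,"z": 0.6,"turn": 0,"fingers": 4},
  {"x": 2.0,"y": 3.4,"z": 0.6,"turn": 0,"fingers": 4},
  {"x": 2.0,"y": 3.4,"z": 0.6,"turn": 0,"fingers": 4},
  {"x": 2.0,"y": 3.4,"z": 1,"turn": 0,"fingers": 4},
  {"x": 2.0,"y": 3.4,"z": 1,"turn": 0,"fingers": 4},
  {"x": 2.0,"y": 3.4,"z": 1,"turn": 0,"fingers": 4},
  {"x": 2.0,"y": 3.4,"z": 1,"turn": 0,"fingers": 4},
  {"x": 2.0,"y": 0,"z": 2,"turn": 0,"fingers": 4},
])

```text
clock: 1.87
position: [513.0, 12.7, 142.3]
ee_rot: [1.0, -0.009, 0.001, -0.0]
contact_force: [0.3, 0.5, 0.1]
gripper_width: 39.9
```

```bash
python3 - <<'E'
from h import *
s=arm.read_state();print(s['clock'],s['position'],s['ee_rot'],s['contact_force'])
m=arm.camera_model("wrist");im,d=arm.get_image("wrist")
W=world("wrist",d,m)
np.savez("w1.npz",im=im,d=d,W=W)
cv2.imwrite("pics/w1.png",im[:,:,::-1])
hsv=cv2.cvtColor(im,cv2.COLOR_RGB2HSV);H,S,V=[hsv[...,i] for i in range(3)];z=W[...,2]
for nm,lo,hi in(("orange",5,17),("yellow",18,35),("green",45,85),("blue",100,130)):
    k=((H>=lo)&(H<=hi)&(S>110)&(V>50)&(d>0)).astype(np.uint8)
    n,l,st,c=cv2.connectedComponentsWithStats(k)
    for i in range(1,n):
        if st[i,4]>150:
            q=W[l==i]; zt=np.percentile(q[:,2],90); t=q[q[:,2]>zt-4]; print(nm,st[i],"top",zt.round(1),((t.min(0)+t.max(0))/2).round(1),np.median(t,0).round(1))
E
```

```text
1.8667 [512.99597322  12.68721934 142.26012174] [ 9.99954452e-01 -9.45377418e-03  1.30997695e-03 -6.25692000e-05] [0.30500568 0.50638175 0.09880455]
orange [206 216  34  33 777] top 52.7 [518.7  74.7  51.4] [518.8  74.2  51.9]
orange [350 304  18  25 214] top 2.1 [436.1 -18.3   1.1] [434.7 -17.9   1.3]
orange [158 337  21  19 238] top 40.2 [476.3  89.2 115.1] [432.  119.3  38.8]
yellow [470 214  40  33 890] top 48.8 [ 515.2 -100.6   47.7] [515.8 -99.8  48.1]
green [384 218  31  31 660] top 44.9 [513.9 -41.1  43.9] [514.2 -41.   44.2]
blue [304 219  25  31 614] top 40.9 [512.8  13.7  39.6] [512.8  14.   40.1]
```

View pics/w1.png

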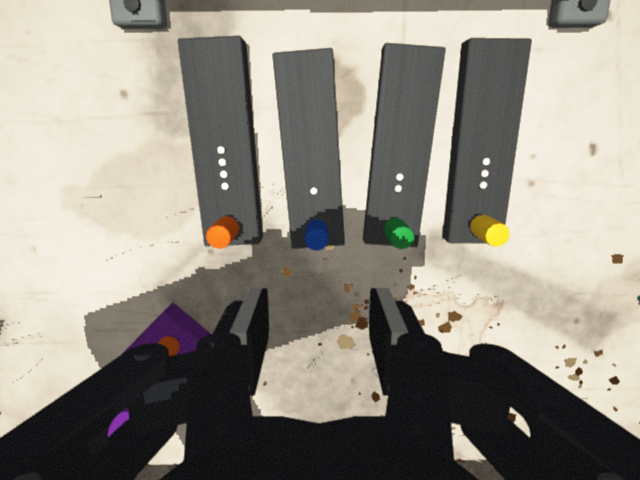

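>>> servo_tool([
  {"x": 0,"y": -0.15,"z": 3,"turn": 0,"fingers": 3.2},
  {"x": 0,"y": 0,"z": 3,"turn": 0,"fingers": 3.2},
  {"x": 0,"y": 0,"z": 2.5,"turn": 0,"fingers": 3.2},
  {"x": 0,"y": 0,"z": 1.5,"turn": 0,"fingers": 3.2},
  {"x": 0,"y": 0,"z": 0,"turn": 0,"fingers": 3.2},
])

```text
clock: 2.33
position: [509.1, 18.1, 37.9]
ee_rot: [1.0, -0.007, -0.004, 0.001]
contact_force: [0.1, 0.8, -0.1]
gripper_width: 32.1
```

>>> servo_tool([
  {"x": 0,"y": 0,"z": 0.5,"turn": 0,"fingers": 3.2},
  {"x": 0,"y": 0,"z": 0,"turn": 0,"fingers": 3.2},
  {"x": 0,"y": 0,"z": 0,"turn": 0,"fingers": 3.2},
])

```text
clock: 2.58
position: [512.6, 19.1, 37.3]
ee_rot: [1.0, -0.007, 0.001, -0.0]
contact_force: [0.4, -0.8, 0.0]
gripper_width: 31.8
```

>>> servo_tool([
  {"x": 0,"y": 0.45,"z": 0,"turn": 0,"fingers": 3.2},
  {"x": 0,"y": 0,"z": 1.0,"turn": 0,"fingers": 3.2},
  {"x": 0,"y": 0,"z": 0.7,"turn": 0,"fingers": 3.2},
  {"x": 0,"y": 0,"z": 0.3,"turn": 0,"fingers": 3.2},
  {"x": 0,"y": 0,"z": 0,"turn": 0,"fingers": 3.2},
  {"x": 0,"y": 0,"z": 0,"turn": 0,"fingers": 3.2},
])

```text
clock: 3.08
position: [511.6, 14.1, 15.9]
ee_rot: [1.0, -0.007, -0.0, 0.0]
contact_force: [0.5, -0.3, 0.3]
gripper_width: 32.0
```

>>> servo_tool([
  {"x": 0,"y": 0,"z": 0,"turn": 0,"fingers": 1.2},
  {"x": 0,"y": 0,"z": 0,"turn": 0,"fingers": 1.2},
  {"x": 0,"y": 0,"z": 0,"turn": 0,"fingers": 1.2},
  {"x": 0,"y": 0,"z": 0,"turn": 0,"fingers": 1.2},
])

```text
clock: 3.42
position: [512.0, 14.3, 16.6]
ee_rot: [1.0, -0.007, 0.0, -0.0]
contact_force: [-0.6, 0.1, 0.6]
gripper_width: 13.6
```

>>> servo_tool([
  {"x": 0,"y": 0,"z": 0,"turn": 0,"fingers": 1.0},
  {"x": 0.5,"y": 0,"z": 0,"turn": 0,"fingers": 1.0},
  {"x": 1,"y": 0,"z": 0,"turn": 0,"fingers": 1.0},
  {"x": 0.5,"y": 0,"z": 0,"turn": 0,"fingers": 1.0},
])

```text
clock: 3.75
position: [531.9, 13.8, 16.6]
ee_rot: [1.0, -0.007, -0.0, 0.0]
contact_force: [-3.3, 0.3, 5.7]
gripper_width: 14.0
```

```bash
python3 - <<'E'
from h import *
im,d=arm.get_image("wrist");s=arm.read_state();print(s['position'],s['gripper_width'])
cv2.imwrite("pics/w2.png",im[:,:,::-1])
E
```

```text
[532.95813581  13.93909876  16.59379444] 14.054972626954568
```

View pics/w2.png

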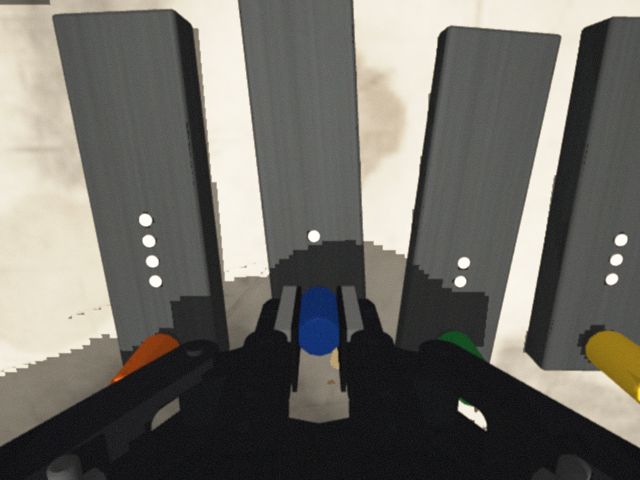

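>>> servo_tool([
  {"x": 1,"y": 0,"z": 0,"turn": 0,"fingers": 1.0},
  {"x": 1,"y": 0,"z": 0,"turn": 0,"fingers": 1.0},
  {"x": 1,"y": 0,"z": 0,"turn": 0,"fingers": 1.0},
  {"x": 1,"y": 0,"z": 0,"turn": 0,"fingers": 1.0},
  {"x": 1,"y": 0,"z": 0,"turn": 0,"fingers": 1.0},
  {"x": 1,"y": 0,"z": 0,"turn": 0,"fingers": 1.0},
  {"x": 0.9,"y": 0,"z": 0,"turn": 0,"fingers": 1.0},
  {"x": 0,"y": 0,"z": 0,"turn": 0,"fingers": 1.0},
  {"x": 0,"y": 0,"z": 0,"turn": 0,"fingers": 1.0},
  {"x": 0,"y": 0,"z": 0,"turn": 0,"fingers": 1.0},
])

```text
clock: 4.63
position: [601.8, 13.1, 16.6]
ee_rot: [1.0, -0.007, 0.001, -0.0]
contact_force: [1.8, -0.5, 1.7]
gripper_width: 14.1
```

```bash
python3 - <<'E'
from h import *
im,d=arm.get_image("side");s=arm.read_state();print(s['position'],s['gripper_width'],s['contact_force'])
cv2.imwrite("pics/s2.png",cv2.resize(im[200:320,250:430],None,fx=4,fy=4,interpolation=cv2.INTER_CUBIC)[:,:,::-1])
E
```

```text
[601.58353208  13.17110046  16.63415778] 14.0711911348767 [1.82355489 0.21003975 0.81417989]
```

View pics/s2.png

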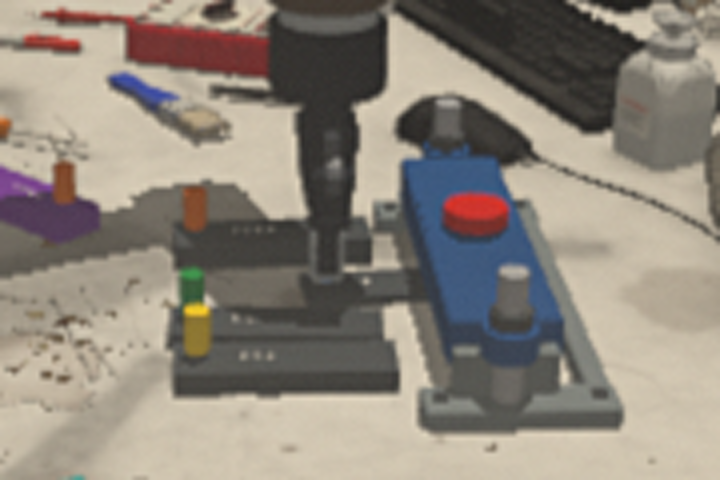

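>>> servo_tool([
  {"x": -0.7,"y": 0,"z": 0,"turn": 0,"fingers": 1.0},
  {"x": -1.2,"y": 0,"z": 0,"turn": 0,"fingers": 1.0},
  {"x": -1.5,"y": 0,"z": 0,"turn": 0,"fingers": 1.0},
  {"x": -1.5,"y": 0,"z": 0,"turn": 0,"fingers": 1.0},
  {"x": -1.5,"y": 0,"z": 0,"turn": 0,"fingers": 1.0},
  {"x": -1.4,"y": 0,"z": 0,"turn": 0,"fingers": 1.0},
  {"x": -0.7,"y": 0,"z": 0,"turn": 0,"fingers": 1.0},
  {"x": -0.3,"y": 0,"z": 0,"turn": 0,"fingers": 1.0},
  {"x": 0,"y": 0,"z": 0,"turn": 0,"fingers": 3.2},
  {"x": 0,"y": 0,"z": 0,"turn": 0,"fingers": 3.2},
])

```text
clock: 5.52
position: [512.0, 14.1, 15.9]
ee_rot: [1.0, -0.007, -0.001, 0.0]
contact_force: [0.9, 0.2, -0.0]
gripper_width: 31.7
```

>>> servo_tool([
  {"x": 0,"y": 0,"z": -2.5,"turn": 0,"fingers": 3.2},
  {"x": 0,"y": 0,"z": -2.3,"turn": 0,"fingers": 3.2},
  {"x": 0.3,"y": 2.3,"z": 0,"turn": 0,"fingers": 3.2},
  {"x": 0,"y": 2.3,"z": 0,"turn": 0,"fingers": 3.2},
  {"x": 0,"y": 0.86,"z": 0,"turn": 0,"fingers": 3.2},
  {"x": 0,"y": 0,"z": 0,"turn": 0,"fingers": 3.2},
  {"x": 0,"y": 0,"z": 0,"turn": 0,"fingers": 3.2},
  {"x": 0,"y": 0,"z": 0,"turn": 0,"fingers": 3.2},
])

```text
clock: 6.18
position: [515.0, -40.1, 63.9]
ee_rot: [1.0, -0.007, -0.0, 0.0]
contact_force: [0.5, 0.5, 0.2]
gripper_width: 32.0
```

```bash
python3 - <<'E'
from h import *
m=arm.camera_model("wrist");im,d=arm.get_image("wrist");s=arm.read_state();print(s['position'],s['gripper_width'],s['contact_force'])
cv2.imwrite("pics/w3.png",im[:,:,::-1])
W=world("wrist",d,m)
hsv=cv2.cvtColor(im,cv2.COLOR_RGB2HSV);H,S,V=[hsv[...,i] for i in range(3)]
for nm,lo,hi in(("orange",5,17),("yellow",18,35),("green",45,85),("blue",100,130)):
    k=((H>=lo)&(H<=hi)&(S>110)&(V>50)&(d>0)).astype(np.uint8)
    n,l,st,c=cv2.connectedComponentsWithStats(k)
    for i in range(1,n):
        if st[i,4]>150:
            q=W[l==i]; zt=np.percentile(q[:,2],90); t=q[q[:,2]>zt-3]; print(nm,st[i],"top",zt.round(1),((t.min(0)+t.max(0))/2).round(1),np.median(t,0).round(1))
E
```

```text
[515.02085145 -39.8888228   63.94446906] 31.923414096664203 [ 0.15104018  0.1407509  -0.02327056]
orange [  33  255   69   52 2258] top 52.4 [518.4  74.4  51.8] [519.1  73.8  51.9]
orange [327 356  12  21 152] top 1.8 [445.3 -47.9   0.9] [444.7 -47.6   1. ]
orange [273 364  23  31 361] top 2.0 [436.6 -18.2   0.9] [434.6 -17.7   1.2]
orange [  0 412  35  30 509] top 40.7 [480.7  72.1  91.8] [434.4 122.8  40.5]
yellow [ 423  253   49   51 1692] top 48.7 [ 515.6 -100.1   48. ] [ 516.2 -100.    48.1]
green [ 304  256   35   49 1353] top 44.7 [514.  -41.5  44. ] [514.5 -41.4  44.1]
blue [ 186  259   45   49 1476] top 40.6 [512.   13.7  39.9] [512.2  13.4  40. ]
```

View pics/w3.png

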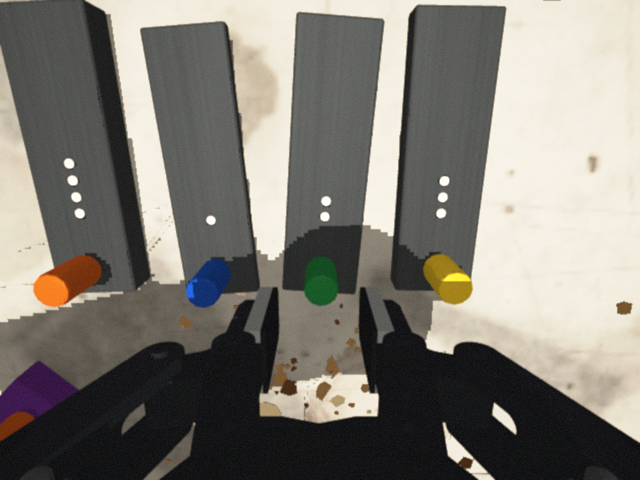

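>>> servo_tool([
  {"x": 0,"y": 0.12,"z": 1.7,"turn": 0,"fingers": 3.2},
  {"x": 0,"y": 0,"z": 1.7,"turn": 0,"fingers": 3.2},
  {"x": 0,"y": 0,"z": 0.7,"turn": 0,"fingers": 3.2},
  {"x": 0,"y": 0,"z": 0.3,"turn": 0,"fingers": 3.2},
  {"x": 0,"y": 0,"z": 0,"turn": 0,"fingers": 3.2},
  {"x": 0,"y": 0,"z": 0,"turn": 0,"fingers": 1.0},
  {"x": 0,"y": 0,"z": 0,"turn": 0,"fingers": 1.0},
  {"x": 0,"y": 0,"z": 0,"turn": 0,"fingers": 1.0},
  {"x": 0,"y": 0,"z": 0,"turn": 0,"fingers": 1.0},
])

```text
clock: 6.98
position: [515.7, -41.4, 21.1]
ee_rot: [1.0, -0.007, 0.001, -0.0]
contact_force: [-0.3, 1.5, 2.1]
gripper_width: 13.6
```

>>> servo_tool([
  {"x": 0.5,"y": 0,"z": 0,"turn": 0,"fingers": 1.0},
  {"x": 1,"y": 0,"z": 0,"turn": 0,"fingers": 1.0},
  {"x": 1.2,"y": 0,"z": 0,"turn": 0,"fingers": 1.0},
  {"x": 1.2,"y": 0,"z": 0,"turn": 0,"fingers": 1.0},
  {"x": 1.2,"y": 0,"z": 0,"turn": 0,"fingers": 1.0},
  {"x": 1.2,"y": 0,"z": 0,"turn": 0,"fingers": 1.0},
  {"x": 1.2,"y": 0,"z": 0,"turn": 0,"fingers": 1.0},
  {"x": 0.8,"y": 0,"z": 0,"turn": 0,"fingers": 1.0},
  {"x": 0.5,"y": 0,"z": 0,"turn": 0,"fingers": 1.0},
  {"x": 0,"y": 0,"z": 0,"turn": 0,"fingers": 1.0},
])

```text
clock: 7.82
position: [603.3, -43.3, 21.1]
ee_rot: [1.0, -0.007, -0.0, 0.0]
contact_force: [-2.3, -1.6, 4.1]
gripper_width: 13.8
```

>>> servo_tool([
  {"x": 0,"y": 0,"z": 0,"turn": 0,"fingers": 1.0},
  {"x": 0,"y": 0,"z": 0,"turn": 0,"fingers": 1.0},
  {"x": 0,"y": 0,"z": 0,"turn": 0,"fingers": 1.0},
])

```text
clock: 8.07
position: [603.3, -43.3, 21.1]
ee_rot: [1.0, -0.007, 0.0, 0.0]
contact_force: [-0.9, -2.5, 5.6]
gripper_width: 13.9
```

```bash
python3 - <<'E'
from h import *
im,d=arm.get_image("wrist");s=arm.read_state();print(s['position'],s['gripper_width'],s['contact_force'])
cv2.imwrite("pics/w4.png",im[:,:,::-1])
E
```

```text
[603.29214962 -43.31461475  21.07654076] 13.90625169445864 [-1.89105931 -1.94062254  5.98338154]
```

View pics/w4.png

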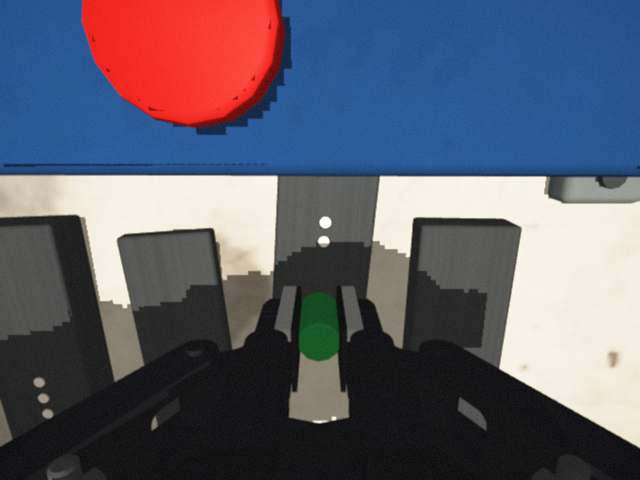

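>>> servo_tool([
  {"x": -0.7,"y": 0,"z": 0,"turn": 0,"fingers": 1.0},
  {"x": -1.2,"y": 0,"z": 0,"turn": 0,"fingers": 1.0},
  {"x": -1.5,"y": 0,"z": 0,"turn": 0,"fingers": 1.0},
  {"x": -1.5,"y": 0,"z": 0,"turn": 0,"fingers": 1.0},
  {"x": -1.5,"y": 0,"z": 0,"turn": 0,"fingers": 1.0},
  {"x": -1.4,"y": 0,"z": 0,"turn": 0,"fingers": 1.0},
  {"x": -0.7,"y": 0,"z": 0,"turn": 0,"fingers": 1.0},
  {"x": -0.3,"y": 0,"z": 0,"turn": 0,"fingers": 1.0},
  {"x": 0,"y": 0,"z": 0,"turn": 0,"fingers": 3.2},
  {"x": 0,"y": 0,"z": 0,"turn": 0,"fingers": 3.2},
])

```text
clock: 8.95
position: [514.1, -41.7, 19.7]
ee_rot: [1.0, -0.007, -0.001, 0.0]
contact_force: [0.9, 0.1, -1.1]
gripper_width: 32.1
```

>>> servo_tool([
  {"x": 0,"y": 0,"z": -2.5,"turn": 0,"fingers": 3.2},
  {"x": 0,"y": 0,"z": -2.3,"turn": 0,"fingers": 3.2},
  {"x": 0,"y": 2.3,"z": 0,"turn": 0,"fingers": 3.2},
  {"x": 0,"y": 2.3,"z": 0,"turn": 0,"fingers": 3.2},
  {"x": 0,"y": 1.25,"z": 0,"turn": 0,"fingers": 3.2},
  {"x": 0,"y": 0,"z": 0,"turn": 0,"fingers": 3.2},
  {"x": 0,"y": 0,"z": 0,"turn": 0,"fingers": 3.2},
  {"x": 0,"y": 0,"z": 0,"turn": 0,"fingers": 3.2},
])

```text
clock: 9.62
position: [513.9, -100.0, 67.6]
ee_rot: [1.0, -0.007, -0.001, 0.0]
contact_force: [-0.4, -1.0, -0.0]
gripper_width: 32.1
```

```bash
cat > knobs.py <<'E'
from h import *
import sys
m=arm.camera_model("wrist");im,d=arm.get_image("wrist");s=arm.read_state();print(s['clock'],s['position'],s['gripper_width'],s['contact_force'])
cv2.imwrite(f"pics/{sys.argv[1]}.png",im[:,:,::-1])
W=world("wrist",d,m)
hsv=cv2.cvtColor(im,cv2.COLOR_RGB2HSV);H,S,V=[hsv[...,i] for i in range(3)]
for nm,lo,hi,zz in(("orange",5,17,52),("yellow",18,35,48),("green",45,85,44),("blue",100,130,40)):
    k=((H>=lo)&(H<=hi)&(S>110)&(V>50)&(d>0)).astype(np.uint8)
    n,l,st,c=cv2.connectedComponentsWithStats(k)
    for i in range(1,n):
        if st[i,4]>150:
            q=W[l==i]; zt=np.percentile(q[:,2],90)
            if abs(zt-zz)>4: continue
            t=q[q[:,2]>zt-3]; print(nm,st[i],"top",zt.round(1),((t.min(0)+t.max(0))/2).round(1),np.median(t,0).round(1))
E
python3 knobs.py w5
```

```text
9.6667 [514.02918421 -99.68954252  67.77166137] 32.06145384227022 [-0.07992257  0.33553247  0.01702845]
yellow [ 302  251   36   50 1447] top 48.7 [ 515.3 -100.9   47.9] [ 516.  -100.8   48.1]
green [ 176  255   46   48 1470] top 44.6 [513.2 -42.1  43.8] [513.6 -42.2  44. ]
blue [  62  256   59   48 1778] top 40.5 [511.5  13.7  40.1] [512.   12.8  39.9]
```

View pics/w5.png

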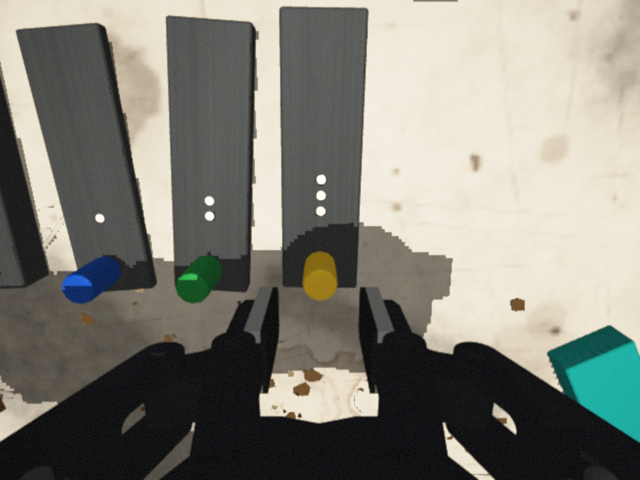

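>>> servo_tool([
  {"x": 0.1,"y": 0.1,"z": 1.7,"turn": 0,"fingers": 3.2},
  {"x": 0,"y": 0,"z": 1.7,"turn": 0,"fingers": 3.2},
  {"x": 0,"y": 0,"z": 0.7,"turn": 0,"fingers": 3.2},
  {"x": 0,"y": 0,"z": 0.35,"turn": 0,"fingers": 3.2},
  {"x": 0,"y": 0,"z": 0,"turn": 0,"fingers": 3.2},
  {"x": 0,"y": 0,"z": 0,"turn": 0,"fingers": 1.0},
  {"x": 0,"y": 0,"z": 0,"turn": 0,"fingers": 1.0},
  {"x": 0,"y": 0,"z": 0,"turn": 0,"fingers": 1.0},
  {"x": 0,"y": 0,"z": 0,"turn": 0,"fingers": 1.0},
])

```text
clock: 10.42
position: [515.8, -101.0, 24.6]
ee_rot: [1.0, -0.007, 0.001, -0.0]
contact_force: [0.1, 1.1, 2.3]
gripper_width: 13.7
```

>>> servo_tool([
  {"x": 0.5,"y": 0,"z": 0,"turn": 0,"fingers": 1.0},
  {"x": 1,"y": 0,"z": 0,"turn": 0,"fingers": 1.0},
  {"x": 1,"y": 0,"z": 0,"turn": 0,"fingers": 1.0},
  {"x": 0.8,"y": 0,"z": 0,"turn": 0,"fingers": 1.0},
  {"x": 0.5,"y": 0,"z": 0,"turn": 0,"fingers": 1.0},
  {"x": 0.2,"y": 0,"z": 0,"turn": 0,"fingers": 1.0},
  {"x": 0.2,"y": 0,"z": 0,"turn": 0,"fingers": 1.0},
  {"x": 0.2,"y": 0,"z": 0,"turn": 0,"fingers": 1.0},
])

```text
clock: 11.08
position: [557.2, -102.2, 24.5]
ee_rot: [1.0, -0.007, -0.002, 0.0]
contact_force: [-6.4, 0.3, 8.0]
gripper_width: 14.0
```

>>> servo_tool([
  {"x": 0.2,"y": 0,"z": 0,"turn": 0,"fingers": 1.0},
  {"x": 0.2,"y": 0,"z": 0,"turn": 0,"fingers": 1.0},
  {"x": 0.2,"y": 0,"z": 0,"turn": 0,"fingers": 1.0},
])

```text
clock: 11.33
position: [561.4, -102.3, 24.5]
ee_rot: [1.0, -0.007, -0.005, 0.0]
contact_force: [-12.9, 1.6, 15.0]
gripper_width: 13.9
```

>>> servo_tool([
  {"x": -0.5,"y": 0,"z": 0,"turn": 0,"fingers": 1.0},
  {"x": -0.5,"y": 0,"z": 0,"turn": 0,"fingers": 1.0},
  {"x": 0,"y": 0,"z": 0,"turn": 0,"fingers": 1.0},
  {"x": 0,"y": 0,"z": 0,"turn": 0,"fingers": 2.4},
  {"x": 0,"y": 0,"z": 0,"turn": 0,"fingers": 2.4},
  {"x": 0,"y": 0,"z": 0,"turn": 0,"fingers": 1.0},
  {"x": 0,"y": 0,"z": 0,"turn": 0,"fingers": 1.0},
  {"x": 0,"y": 0,"z": -0.05,"turn": 0,"fingers": 1.0},
])

```text
clock: 12.0
position: [555.0, -101.7, 23.9]
ee_rot: [1.0, -0.007, -0.0, -0.0]
contact_force: [0.6, -0.2, -1.4]
gripper_width: 13.9
```

>>> servo_tool([
  {"x": 0.2,"y": 0,"z": 0,"turn": 0,"fingers": 1.0},
  {"x": 0.2,"y": 0,"z": 0,"turn": 0,"fingers": 1.0},
  {"x": 0.2,"y": 0,"z": 0,"turn": 0,"fingers": 1.0},
  {"x": 0.2,"y": 0,"z": 0,"turn": 0,"fingers": 1.0},
])

```text
clock: 12.33
position: [560.5, -102.0, 23.6]
ee_rot: [1.0, -0.007, -0.003, 0.0]
contact_force: [-8.1, 1.9, 5.4]
gripper_width: 14.0
```

>>> servo_tool([
  {"x": 0.2,"y": 0,"z": 0,"turn": 0,"fingers": 1.0},
  {"x": 0.2,"y": 0,"z": 0,"turn": 0,"fingers": 1.0},
  {"x": 0,"y": 0,"z": 0,"turn": 0,"fingers": 1.0},
])

```text
clock: 12.58
position: [560.6, -102.1, 23.6]
ee_rot: [1.0, -0.008, -0.008, 0.0]
contact_force: [-13.0, 2.6, 9.5]
gripper_width: 14.0
```

```bash
python3 knobs.py w6; python3 - <<'E'
from h import *
im,d=arm.get_image("side")
cv2.imwrite("pics/s6.png",cv2.resize(im[200:320,250:430],None,fx=4,fy=4,interpolation=cv2.INTER_CUBIC)[:,:,::-1])
E
```

```text
12.6333 [ 560.57490408 -102.12699575   23.57801795] 14.260477942480954 [-14.05604397   2.81259686  10.42859664]
yellow [ 298  286   42   72 2575] top 48.6 [ 561.2 -102.3   47.8] [ 562.1 -102.3   48. ]
blue [  11  383   76   57 1470] top 39.1 [544.  -14.1  70.5] [518.1  14.6  39.1]
```

View pics/w6.png

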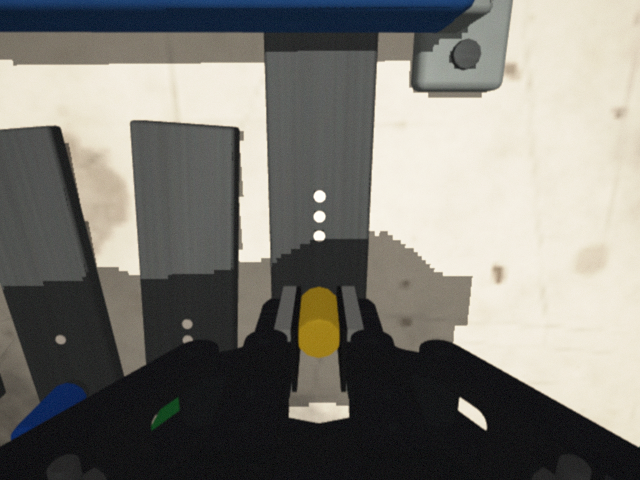

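View pics/s6.png

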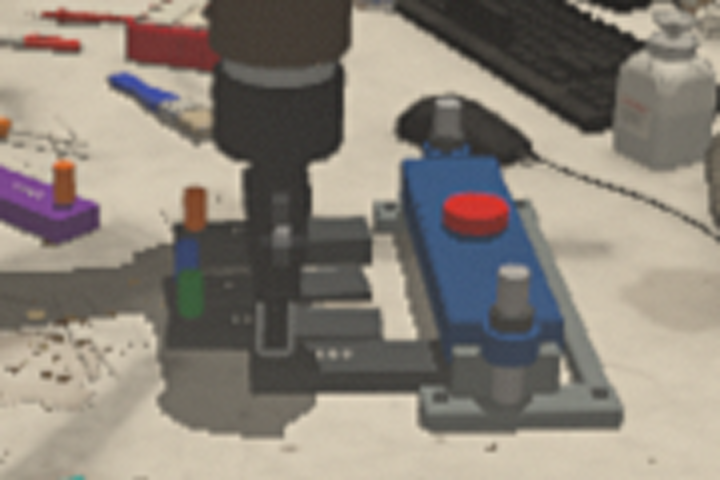

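>>> servo_tool([
  {"x": -0.8,"y": 0,"z": 0,"turn": 0,"fingers": 1.0},
  {"x": -1,"y": 0,"z": 0,"turn": 0,"fingers": 1.0},
  {"x": -1.2,"y": 0,"z": 0,"turn": 0,"fingers": 1.0},
  {"x": -1.2,"y": 0,"z": 0,"turn": 0,"fingers": 1.0},
  {"x": -0.7,"y": 0,"z": 0,"turn": 0,"fingers": 1.0},
  {"x": -0.3,"y": 0,"z": 0,"turn": 0,"fingers": 1.0},
  {"x": 0,"y": 0,"z": 0,"turn": 0,"fingers": 1.0},
  {"x": 0,"y": 0,"z": 0,"turn": 0,"fingers": 3.2},
  {"x": 0,"y": 0,"z": 0,"turn": 0,"fingers": 3.2},
])

```text
clock: 13.43
position: [516.8, -101.1, 24.8]
ee_rot: [1.0, -0.007, 0.001, 0.0]
contact_force: [0.8, 0.7, 0.1]
gripper_width: 32.0
```

>>> servo_tool([
  {"x": 0,"y": 0,"z": -2.2,"turn": 0,"fingers": 3.2},
  {"x": 0,"y": 0,"z": -2.2,"turn": 0,"fingers": 3.2},
  {"x": 0,"y": -2.3,"z": 0,"turn": 0,"fingers": 3.2},
  {"x": 0,"y": -2.3,"z": 0,"turn": 0,"fingers": 3.2},
  {"x": 0,"y": -1.3,"z": 0,"turn": 0,"fingers": 3.2},
  {"x": 0,"y": 0,"z": 0,"turn": 0,"fingers": 3.2},
  {"x": 0,"y": 0,"z": 0,"turn": 0,"fingers": 3.2},
  {"x": 0,"y": 0,"z": 0,"turn": 0,"fingers": 3.2},
])

```text
clock: 14.1
position: [516.5, -42.4, 68.4]
ee_rot: [1.0, -0.007, 0.0, 0.0]
contact_force: [-0.7, -0.1, -0.2]
gripper_width: 32.1
```

```bash
python3 knobs.py w7
```

```text
14.15 [516.28091529 -42.64103448  68.29172125] 32.19026979261583 [-1.15086503 -0.50905383 -0.18545063]
orange [  36  255   67   52 2131] top 52.4 [518.4  74.6  51.6] [519.   73.7  51.9]
yellow [ 417  253   48   49 1580] top 48.7 [ 516.  -101.1   47.9] [ 516.5 -100.7   48.1]
green [ 300  258   34   48 1292] top 44.7 [513.2 -41.5  44.1] [513.7 -41.5  44.1]
blue [ 184  259   45   47 1398] top 40.6 [511.9  13.6  40. ] [512.2  13.4  40. ]
```

View pics/w7.png

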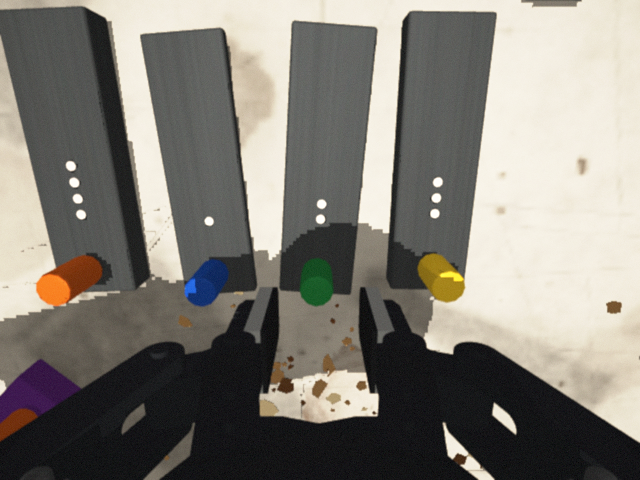

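>>> servo_tool([
  {"x": -0.2,"y": -0.08,"z": 1.7,"turn": 0,"fingers": 3.2},
  {"x": 0,"y": 0,"z": 1.7,"turn": 0,"fingers": 3.2},
  {"x": 0,"y": 0,"z": 1.0,"turn": 0,"fingers": 3.2},
  {"x": 0,"y": 0,"z": 0.35,"turn": 0,"fingers": 3.2},
  {"x": 0,"y": 0,"z": 0,"turn": 0,"fingers": 3.2},
  {"x": 0,"y": 0,"z": 0,"turn": 0,"fingers": 1.0},
  {"x": 0,"y": 0,"z": 0,"turn": 0,"fingers": 1.0},
  {"x": 0,"y": 0,"z": 0,"turn": 0,"fingers": 1.0},
  {"x": 0,"y": 0,"z": 0,"turn": 0,"fingers": 1.0},
])

```text
clock: 14.9
position: [514.6, -41.3, 21.5]
ee_rot: [1.0, -0.007, 0.001, -0.0]
contact_force: [0.2, -0.1, 0.6]
gripper_width: 14.2
```

>>> servo_tool([
  {"x": 0.5,"y": 0,"z": 0,"turn": 0,"fingers": 1.0},
  {"x": 1,"y": 0,"z": 0,"turn": 0,"fingers": 1.0},
  {"x": 1.2,"y": 0,"z": 0,"turn": 0,"fingers": 1.0},
  {"x": 1.2,"y": 0,"z": 0,"turn": 0,"fingers": 1.0},
  {"x": 1.2,"y": 0,"z": 0,"turn": 0,"fingers": 1.0},
  {"x": 1.2,"y": 0,"z": 0,"turn": 0,"fingers": 1.0},
  {"x": 1.2,"y": 0,"z": 0,"turn": 0,"fingers": 1.0},
  {"x": 0.9,"y": 0,"z": 0,"turn": 0,"fingers": 1.0},
  {"x": 0.5,"y": 0,"z": 0,"turn": 0,"fingers": 1.0},
  {"x": 0.2,"y": 0,"z": 0,"turn": 0,"fingers": 1.0},
])

```text
clock: 15.73
position: [604.6, -42.8, 21.5]
ee_rot: [1.0, -0.007, -0.001, 0.0]
contact_force: [-6.1, 0.1, 8.5]
gripper_width: 13.9
```

>>> servo_tool([
  {"x": 0,"y": 0,"z": 0,"turn": 0,"fingers": 1.0},
  {"x": 0,"y": 0,"z": 0,"turn": 0,"fingers": 1.0},
  {"x": 0,"y": 0,"z": 0,"turn": 0,"fingers": 3.2},
  {"x": 0,"y": 0,"z": 0,"turn": 0,"fingers": 3.2},
])

```text
clock: 16.07
position: [605.5, -42.4, 20.9]
ee_rot: [1.0, -0.007, 0.001, -0.0]
contact_force: [0.9, -0.7, -0.3]
gripper_width: 32.2
```

```bash
python3 knobs.py w8
```

```text
16.1167 [605.42501788 -42.42790848  20.79598657] 32.033030166466084 [0.70368032 0.59290297 0.16305494]
green [ 298  293   44   69 2500] top 44.7 [603.2 -43.   43.8] [604.2 -42.9  44.1]
```

View pics/w8.png

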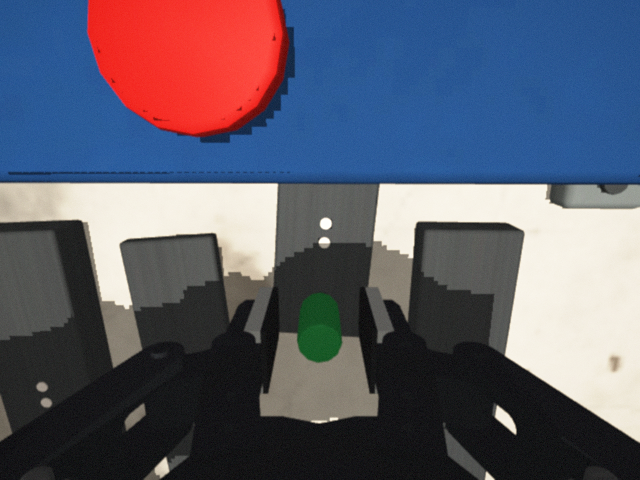

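>>> servo_tool([
  {"x": 0,"y": 0,"z": -2.5,"turn": 0,"fingers": 3.2},
  {"x": 0,"y": 0,"z": -3.5,"turn": 0,"fingers": 3.2},
  {"x": 0,"y": 0,"z": -3.5,"turn": 0,"fingers": 2},
  {"x": 0.8,"y": -0.4,"z": -1.5,"turn": 0,"fingers": 0},
  {"x": 2,"y": -0.7,"z": 0,"turn": 0,"fingers": 0},
  {"x": 2,"y": -0.7,"z": 0,"turn": 0,"fingers": 0},
  {"x": 2,"y": -0.7,"z": 0,"turn": 0,"fingers": 0},
  {"x": 1.5,"y": -0.4,"z": 0,"turn": 0,"fingers": 0},
  {"x": 0.5,"y": -0.1,"z": 0,"turn": 0,"fingers": 0},
  {"x": 0,"y": 0,"z": 0,"turn": 0,"fingers": 0},
])

```text
clock: 16.95
position: [694.0, -13.4, 129.8]
ee_rot: [1.0, -0.007, -0.0, -0.0]
contact_force: [0.3, -0.5, -0.1]
gripper_width: -0.1
```

```bash
python3 - <<'E'
from h import *
s=arm.read_state();print(s['clock'],s['position'],s['ee_rot'],s['contact_force'],s['gripper_width'])
m=arm.camera_model("wrist");im,d=arm.get_image("wrist");W=world("wrist",d,m)
cv2.imwrite("pics/w9.png",im[:,:,::-1])
hsv=cv2.cvtColor(im,cv2.COLOR_RGB2HSV);H,S,V=[hsv[...,i] for i in range(3)]
k=((H<6)|(H>174))&(S>130)&(V>60)&(abs(W[...,2]-75)<6)
q=W[k];print(k.sum(),q.min(0),q.max(0),(q.min(0)+q.max(0))/2,np.median(q,0))
E
```

```text
16.95 [694.04410629 -13.44771844 129.79540309] [ 9.99977430e-01 -6.71268193e-03 -2.81394014e-04 -4.86587257e-06] [ 0.25163322 -0.53110903 -0.1334007 ] -0.08049942350952444
4098 [675.60383415 -36.86096593  69.02145066] [715.18565144   4.41237607  77.23173698] [695.39474279 -16.22429493  73.12659382] [696.9775675  -16.3136782   75.14204988]
```

View pics/w9.png

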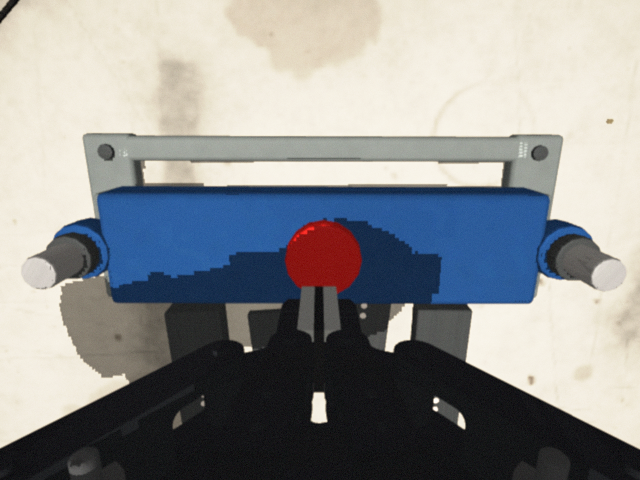

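>>> servo_tool([
  {"x": 0,"y": 0.1,"z": 1.5,"turn": 0,"fingers": 0},
  {"x": 0,"y": 0,"z": 1.5,"turn": 0,"fingers": 0},
  {"x": 0,"y": 0,"z": 1,"turn": 0,"fingers": 0},
  {"x": 0,"y": 0,"z": 0.6,"turn": 0,"fingers": 0},
  {"x": 0,"y": 0,"z": 0.2,"turn": 0,"fingers": 0},
  {"x": 0,"y": 0,"z": 0,"turn": 0,"fingers": 0},
])

```text
clock: 17.5
position: [693.0, -15.0, 82.6]
ee_rot: [1.0, -0.007, -0.0, 0.0]
contact_force: [-0.3, -0.2, 0.0]
gripper_width: 0.1
```

>>> servo_tool([
  {"x": 0,"y": 0,"z": 0.1,"turn": 0,"fingers": 0},
  {"x": 0,"y": 0,"z": 0.1,"turn": 0,"fingers": 0},
  {"x": 0,"y": 0,"z": 0.1,"turn": 0,"fingers": 0},
  {"x": 0,"y": 0,"z": 0.1,"turn": 0,"fingers": 0},
  {"x": 0,"y": 0,"z": 0,"turn": 0,"fingers": 0},
])

```text
clock: 17.92
position: [693.4, -14.8, 78.8]
ee_rot: [1.0, -0.007, 0.0, -0.0]
contact_force: [0.4, -0.1, 0.1]
gripper_width: 0.1
```

>>> servo_tool([
  {"x": 0,"y": 0,"z": 0.1,"turn": 0,"fingers": 0},
  {"x": 0,"y": 0,"z": 0.1,"turn": 0,"fingers": 0},
  {"x": 0,"y": 0,"z": 0.1,"turn": 0,"fingers": 0},
  {"x": 0,"y": 0,"z": 0,"turn": 0,"fingers": 0},
])

```text
clock: 18.25
position: [693.2, -14.8, 75.5]
ee_rot: [1.0, -0.007, -0.0, 0.0]
contact_force: [0.1, -0.6, -0.3]
gripper_width: -0.2
```

>>> servo_tool([
  {"x": 0,"y": 0,"z": 0.1,"turn": 0,"fingers": 0},
  {"x": 0,"y": 0,"z": 0,"turn": 0,"fingers": 0},
])

```text
clock: 18.42
position: [693.5, -14.8, 74.9]
ee_rot: [1.0, -0.007, 0.0, 0.0]
contact_force: [1.5, -0.5, 1.2]
gripper_width: -0.2
```

Contact at about 74.9 mm; continuing in 1 mm steps.

>>> servo_tool([
  {"x": 0,"y": 0,"z": 0.1,"turn": 0,"fingers": 0},
  {"x": 0,"y": 0,"z": 0,"turn": 0,"fingers": 0},
])

```text
clock: 18.58
position: [693.5, -14.8, 74.1]
ee_rot: [1.0, -0.007, 0.0, 0.0]
contact_force: [-1.0, 0.9, 1.8]
gripper_width: 0.0
```

>>> servo_tool([
  {"x": 0,"y": 0,"z": 0.1,"turn": 0,"fingers": 0},
  {"x": 0,"y": 0,"z": 0,"turn": 0,"fingers": 0},
])

```text
clock: 18.75
position: [693.5, -14.8, 73.0]
ee_rot: [1.0, -0.007, 0.0, 0.0]
contact_force: [-1.1, 0.8, 2.0]
gripper_width: 0.2
```

>>> servo_tool([
  {"x": 0,"y": 0,"z": 0.1,"turn": 0,"fingers": 0},
  {"x": 0,"y": 0,"z": 0,"turn": 0,"fingers": 0},
])

```text
clock: 18.92
position: [693.5, -14.8, 72.5]
ee_rot: [1.0, -0.007, 0.0, 0.0]
contact_force: [-2.3, 0.6, 5.1]
gripper_width: 0.1
```

>>> servo_tool([
  {"x": 0,"y": 0,"z": 0.1,"turn": 0,"fingers": 0},
  {"x": 0,"y": 0,"z": 0,"turn": 0,"fingers": 0},
])

```text
clock: 19.08
position: [693.5, -14.8, 72.5]
ee_rot: [1.0, -0.007, 0.0, 0.0]
contact_force: [-4.1, 1.4, 8.2]
gripper_width: -0.2
```

>>> servo_tool([
  {"x": 0,"y": 0,"z": 0.1,"turn": 0,"fingers": 0},
  {"x": 0,"y": 0,"z": 0,"turn": 0,"fingers": 0},
])

```text
clock: 19.25
position: [693.5, -14.8, 72.5]
ee_rot: [1.0, -0.006, 0.0, 0.0]
contact_force: [-5.1, 0.8, 11.7]
gripper_width: -0.2
```

Bar has stopped at 72.5 mm (about 2.5 mm down) with the force climbing, so it is on the plate. A little more, then hold.

>>> servo_tool([
  {"x": 0,"y": 0,"z": 0.1,"turn": 0,"fingers": 0},
  {"x": 0,"y": 0,"z": 0.05,"turn": 0,"fingers": 0},
  {"x": 0,"y": 0,"z": 0,"turn": 0,"fingers": 0},
  {"x": 0,"y": 0,"z": 0,"turn": 0,"fingers": 0},
  {"x": 0,"y": 0,"z": 0,"turn": 0,"fingers": 0},
  {"x": 0,"y": 0,"z": 0,"turn": 0,"fingers": 0},
])

```text
clock: 19.75
position: [693.6, -14.8, 72.5]
ee_rot: [1.0, -0.006, 0.001, 0.0]
contact_force: [-6.8, 2.0, 17.0]
gripper_width: -0.5
```

Held at 17 N with no further travel; lifting off.

>>> servo_tool([
  {"x": 0,"y": 0,"z": -0.5,"turn": 0,"fingers": 0},
  {"x": 0,"y": 0,"z": -1,"turn": 0,"fingers": 0},
  {"x": 0,"y": 0,"z": -2.5,"turn": 0,"fingers": 0},
  {"x": 0,"y": 0,"z": -3,"turn": 0,"fingers": 0},
  {"x": 0,"y": 0,"z": -3,"turn": 0,"fingers": 0},
  {"x": -3,"y": 0,"z": -3,"turn": 0,"fingers": 0},
  {"x": -3,"y": 0,"z": -1,"turn": 0,"fingers": 0},
  {"x": -2,"y": 0,"z": 0,"turn": 0,"fingers": 0},
  {"x": 0,"y": 0,"z": 0,"turn": 0,"fingers": 0},
  {"x": 0,"y": 0,"z": 0,"turn": 0,"fingers": 0},
])

```text
clock: 20.58
position: [613.6, -13.7, 208.5]
ee_rot: [1.0, -0.007, 0.001, -0.0]
contact_force: [-0.9, -0.1, 0.8]
gripper_width: -0.5
```

```bash
python3 knobs.py w10; python3 - <<'E'
from h import *
im,d=arm.get_image("side");s=arm.read_state();print(s['clock'],s['position'],s['contact_force'])
cv2.imwrite("pics/s10.png",im[:,:,::-1])
m=arm.camera_model("wrist");im,d=arm.get_image("wrist");W=world("wrist",d,m)
hsv=cv2.cvtColor(im,cv2.COLOR_RGB2HSV);H,S,V=[hsv[...,i] for i in range(3)]
k=((H<6)|(H>174))&(S>130)&(V>60)&(abs(W[...,2]-72)<9);print("pad",np.median(W[k],0))
E
```

```text
20.6333 [614.22222499 -13.65894644 207.95530853] 0.21573959875757873 [ 0.62641209 -0.11933056  0.64748452]
orange [208 307  25  31 526] top 52.6 [518.9  74.2  51.8] [519.1  74.2  52.1]
yellow [406 306  24  30 490] top 48.7 [ 515.9 -101.1   48. ] [ 516.4 -101.    48.3]
green [343 214  21  24 383] top 45.1 [603.3 -42.9  44.3] [603.2 -42.8  44.1]
20.6833 [614.55304224 -13.67220372 207.45844799] [-0.36426119  0.29835136 -0.38462027]
pad [694.34558996 -16.21153001  72.4675498 ]
```

View pics/w10.png

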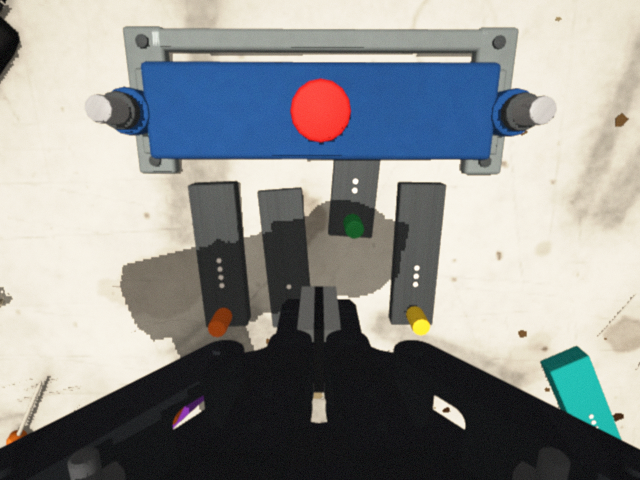

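View pics/s10.png

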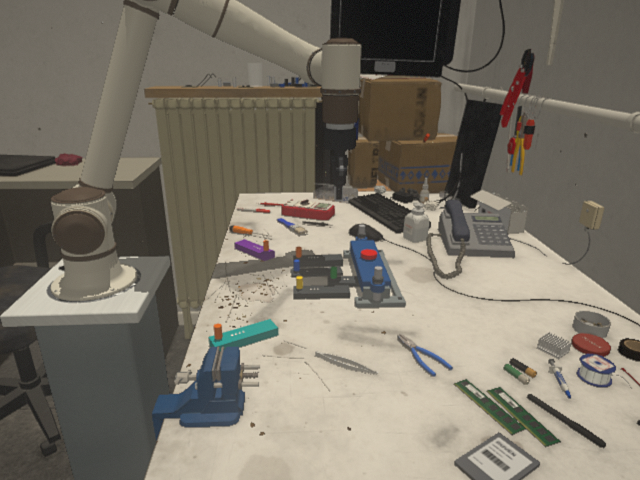

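```bash
python3 - <<'E'
from bench import arm
s=arm.read_state();print(s['clock'],s['contact_force']);print(arm.job_done())
E
```

```text
20.7333 [ 0.5127186  -0.29738907 -0.02948581]
the job is handed in; nothing more can be done
None
```

The 12 mm plate is the thickest that goes in. It is alone under the bar, the bar is pressed onto it, and I handed the job in at 20.7 s. I got no verdict back.

- **Trials:** I slid the 8 mm plate in and drew it back, then did the same with the 12 mm plate. I tried the 16 mm plate twice. Both times it stopped with its nose at the jaw edge, against 13–14 N, and I drew it back. After that I did not try the 20 mm plate.
- **Pressing:** I pushed the 12 mm plate in again and pressed the red pad to 17 N. The bar went down about 2.5 mm and stopped, so the gap is about 14.5 mm, which fits 12 mm going in and 16 mm not.
- **Last checks:** The wrist camera put the 12 mm plate's centre at x ≈ -38 mm in the press frame. The 16 and 20 mm plates were at about -125 and -122 mm. The pad top was at 72.5 mm and the tool was clear of everything, with force near zero.
- **Less certain:** In the last picture the gripper hid the blue knob, so I did not measure the 8 mm plate again then. It looked in place, and just before the final push it measured about -130 mm.
- **Disagreement:** The top and wrist cameras put the pad about 2 mm apart in y, which is within the stated calibration.

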